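# Lock the food processor and hold its dial at boost

### The job

The garlic is in the bowl of the little food processor and its lid is on but not locked: first turn the lid clockwise by its feed tube until it is fully home against its stop, leaving the dial at off until then. Then turn the dial on the housing clockwise past its two clicks to the sprung third position (boost) at the end of its travel, and keep holding it there against its spring: the program finishes with the gripper still holding the dial at boost. Leave the things standing about where they are.

Things in the scene. Friction and masses are not known exactly. Their poses are not given: they have to be found in the camera images.
- processor: compact light food processor, fixed, footprint 176 (x) by 282 (y) mm. Origin under its centre, x to its back, y to its left, z up. Left part: clear bowl, 131 mm across, axis at x 0, y +68 mm, rim 128 mm up, handle at the front out to x -105 mm, up to z 125 mm. Right part: motor housing, x -86 to 86, y -138 to -26 mm, flat top at z 158 mm, carrying the dial at x -12, y -82 mm
- lid (a joint): turn of the bowl's captive bayonet lid about the bowl axis, rad: 0 = fully unlocked, grows clockwise seen from above to 0.80 = locked at a firm stop, the flat tongue on its rim then lying in the slot in the housing. Friction about 0.2 N m; it stays where it is left
- tube_grip (a point): point in the rectangular feed tube on the lid, on its centre line 12 mm below its top, 184 mm above the worktop, 30 mm from the bowl axis (in front of it when locked). Tube: 44 mm radially by 34 mm across (tangentially), flat sides, z 151 to 196 mm, pusher fixed inside. x axis: from the tube to the bowl axis; it is turned counterclockwise from the processor's x by 0.80 minus the lid's value
- dial (a joint): angle of the dial about its vertical axis, rad, growing clockwise seen from above: 0 = off, clicks that hold at 0.45 and 0.90, boost at 1.35, stop at 1.40. The clicks take up to about 0.15 N m; past 0.90 a return spring pushes back with about 0.2 to 0.35 N m, and the dial let go at boost springs back to 0.90
- dial_grip (a point): point on the dial's axis inside its bar grip, 8 mm below the bar's top, 182 mm above the worktop; turns with the dial
- dial_knob: the dial: dark skirt disc 54 mm across, its top 168 mm above the worktop, with a straight bar grip on it 46 mm long, 14 mm thick, 22 mm high (top at 190 mm), a white pointer line at one end. Origin on the axis, 160 mm above the worktop; x along the bar to the pointer (the processor's +x at off), y across the bar's flat sides
- mug: striped mug on the left of the processor, 86 mm across, 90 mm high, with a handle; a bystander, origin under its middle
- garlic_bulb: garlic bulb, about 60 mm; a bystander, origin under its middle
- spice_jar: glass spice jar with dark cap standing clear to the side of the processor, 41 mm across, 105 mm high; a bystander, origin under its middle
- lemon_a: lemon, 78 by 55 mm; a bystander, origin under its middle
- spice_tall: second spice jar, 41 mm across, 105 mm high, close behind the processor's motor housing; a bystander, origin under its middle
- glass_tumbler: clear glass tumbler, 76 mm across, 86 mm high, behind on the right; a bystander, origin under its middle

How it is judged:
On the way, in this order (a step that is already met when the one before it is completed fails the run):
1. the lid is turned home to its stop (at least 0.74 rad) while the dial is still at off (value of joint lid above 0.74 rad and value of joint dial below 0.2 rad), for 0.2 s.
2. the dial is turned past both clicks to boost (at least 1.25 rad) by the gripper, the lid locked (value of joint dial above 1.25 rad and value of joint lid above 0.74 rad and contact force between the fingers and dial_knob above 1 N), for 0.5 s.
At the end, for the whole second after the job is handed in: Through the last second the fingers touch the dial with more than 1 N and keep it at boost (joint at least 1.25 of 1.35 rad, turning at less than 0.2 rad/s), with the lid locked (at least 0.74 of 0.80 rad) (all of step 2 and velocity of joint dial between -0.2 and 0.2 rad/s); the arm keeps its last pose, push and grip.
It fails at once if the dial is turned on (over 0.3 rad) with the lid not locked (under 0.70 rad) (value of joint dial above 0.3 rad and value of joint lid below 0.7 rad).
It fails at once if a bystander is pushed more than 30 mm from its place (distance of any of mug, garlic_bulb, spice_jar, lemon_a, spice_tall, glass_tumbler from where it was at the start of the episode above 0.03 m).
It also fails if it takes over 45 s, if anything falls off the work surface, if the arm or the gripper's body presses on something with over 40 N, if the wrist force passes 120 N, or if a joint passes its speed limit or range.

### The arm

A 7-joint arm with a two-finger parallel gripper is mounted at the origin on a cart in front of the work surface, level with it; the furniture and walls round the work are solid. World frame = base frame: x ahead of the robot, y to its left, z up, the work surface at z = 0. Lengths are in m, angles in rad, forces in N, time in s.
With the tool pointing down it reaches from about 0.4 to 0.85 m from the base axis. Payload 4.4 kg.
Tool frame: the origin (TCP) lies midway between the tips of the shut fingers; the grasp point (between the pads) lies behind it (tcp_to_grasp is the z of the grasp point in the tool frame, in m); z points along the fingers, x is the direction in which the jaws open and shut, and the axes are right-handed (so a half turn about z gives the same grasp; the last joint's range is limited). The gripper opens to 94 mm and grips with 3 to 60 N. Pads are 16 mm wide; open, the fingers measure 119 mm over their backs; the gripper's body (75 mm by 177 mm) begins 78 mm behind the grasp point.
Start: joints at [1.16, 0.628, 0.038, 1.517, -0.027, 0.996, -0.02], TCP at [0.22, -0.612, 0.205] pointing down, gripper open.
Joint ranges: [-3.06, 3.06], [-0.37, 2.12], [-1.25, 1.32], [0.18, 2.47], [-1.1, 4.24], [0.23, 1.98], [-2.94, 2.94]. Speed limits (rad/s): [2.57, 2.57, 3.14, 3.14, 3.14, 3.14, 3.14].

### API

Orientations are given as [roll, pitch, yaw] about the fixed x, y, z axes, in that order (R = Rz(yaw) Ry(pitch) Rx(roll)).
In Python, from workcell import * gives the robot as it stands. Calls block until the motion is done:
- movep(position, orientation): joint-space move of the TCP to a pose.
- servo_line(position, rot=None, vel=0.15, threshold=None): straight line of the TCP; rot=None keeps the orientation; vel is the mean speed in m/s. With threshold (N) it stops when the force on the tool has changed by that much, and returns True; else False.
- set_joints(angles): joint-space move.
- grip(opening): finger opening in m; the grip force is fixed at half the most; returns when the fingers have stopped.
- dwell(seconds).
- ik(position, orientation): joint angles nearest the present ones, or None.
- read_camera(name): name is "scene" or "top" or "wrist"; returns a dict with "image" (420x560x3 uint8, red, green, blue), "K" (3x3 intrinsics, pixels), "rvec" (rotation vector, rad) and "tvec" (3), from world to camera coordinates, as OpenCV has them. Camera axes: x right, y down, z forward; pixel columns grow to the right and rows downward; lengths in m; the calibration is good to about 2 mm. A picture is of the moment at which its call begins. There is no depth.
A pose or a line that the arm cannot do raises MotionError and nothing moves.
- hand_in(): hands the job in, once; it reports no verdict.
Trained networks look in a picture, given as the dict that the camera call returned (one of the last four; its "shot" number tells which), for a name from the list of things; names that differ only in an ending like _2 or _b are one class to them, and where a whole thing is asked for, a point or a joint stands for the part that bears it (a point fixed in the world has none). Each returns a list of dicts, best first, with "conf" (0 to 1); they miss things now and then, are a little off and sometimes report something else, mostly with a low value. They report only what shows in the picture. A call takes as long as a camera call.
- outline_of(query, picture): "pixels" (420x560 bool, what is visible of it).
- spot_point(query, picture): "location" ([x, y, z] in m, in world coordinates, good to about 4 mm: a listed point, or the origin of a listed thing).
Readings, each from a call of its own:
- get_time_s(): time.
- get_qpos(): joint angles.
- get_joint_velocities(): joint speeds.
- get_joint_efforts(): joint torques, N m.
- get_position(): TCP position.
- get_eef_rot(): TCP orientation.
- get_force(): force on the tool from outside, world axes, zero at the start.
- get_wrist_torque(): the same for the moment, N m.
- get_grip_width(): finger opening in m.
Only numpy, scipy, OpenCV 4.12 (cv2) and the standard library are available. Lean on these libraries where they do the work, as an engineer would, in place of code of your own. Each camera call takes 0.05 s, during which the arm holds its last target. There are 200 camera calls.

## Working session

There is one attempt and no reset: what is moved stays moved. The work goes in short steps, each a Python script; the robot and the scene stay as the last script left them, time stands still between calls to the robot, and variables do not carry over. Pictures are saved under pics/ and viewed, about 8 in all and at most 12, crops included, and the job is handed in when it is done.

```bash
mkdir -p pics; ls
python3 - <<'E'
from workcell import *
import cv2,numpy as np
for c in ["scene","top"]:
    p=read_camera(c); cv2.imwrite(f"pics/{c}0.png",p["image"][:,:,::-1])
    R=cv2.Rodrigues(p["rvec"])[0]; print(c,"cam at",(-R.T@p["tvec"]).round(3))
    for q in ["tube_grip","dial_grip","dial_knob","processor","mug","spice_jar","spice_tall","glass_tumbler","lemon_a","garlic_bulb"]:
        print(q,[(d["location"],round(d["conf"],2)) for d in spot_point(q,p)[:2]])
print(get_time_s(),get_eef_rot(),tcp_to_grasp if 'tcp_to_grasp' in globals() else None)
E
```

```text
pics
scene cam at [-0.369 -0.72   1.23 ]
tube_grip [([0.4915, -0.062, 0.1863], 0.65)]
dial_grip [([0.5239, -0.1864, 0.1841], 0.69)]
dial_knob [([0.5271, -0.1928, 0.158], 0.54)]
processor [([0.5191, -0.1073, -0.0002], 0.55)]
mug []
spice_jar []
spice_tall [([0.6674, -0.2063, 0.0002], 0.46)]
glass_tumbler []
lemon_a [([0.4078, -0.3695, 0.0021], 0.73)]
garlic_bulb [([0.4943, -0.3699, -0.0016], 0.81)]
top cam at [0.26  0.138 1.408]
tube_grip [([0.4882, -0.0588, 0.187], 0.9), ([0.5717, 0.3544, -0.0035], 0.26)]
dial_grip [([0.5236, -0.1845, 0.18], 0.74)]
dial_knob [([0.5214, -0.1846, 0.1559], 0.9)]
processor [([0.522, -0.1024, -0.0024], 0.63)]
mug [([0.4253, 0.3648, -0.0013], 0.73), ([0.489, -0.0607, 0.1846], 0.3)]
spice_jar [([0.4877, -0.0581, 0.1832], 0.6), ([0.5695, 0.3517, -0.0033], 0.59)]
spice_tall []
glass_tumbler [([0.5262, -0.1836, 0.1558], 0.36), ([0.49, -0.3651, 0.002], 0.17)]
lemon_a []
garlic_bulb [([0.4918, -0.3662, 0.0033], 0.66)]
1.1 [-3.14157360e+00 -2.35993936e-05 -1.22598326e+00] -0.0188
```

View pics/scene0.png

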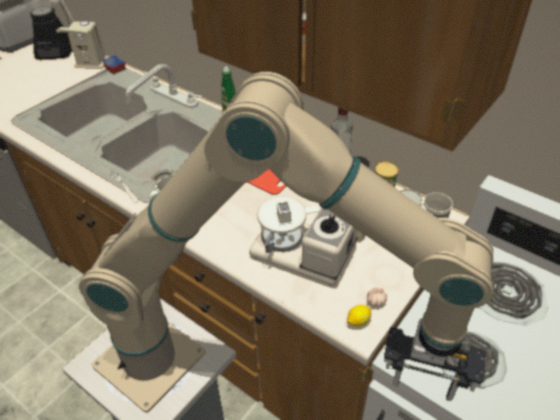

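View pics/top0.png

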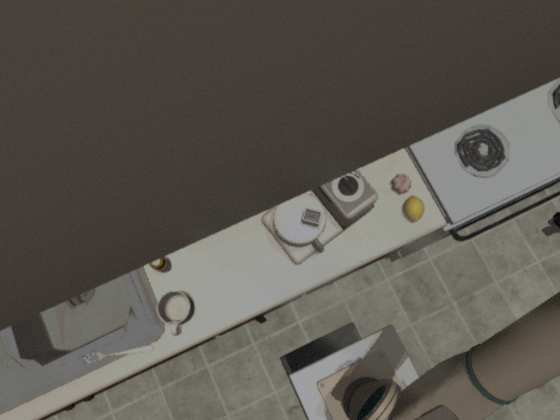

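The scene view shows the processor at about px (305,240) with the lemon at (360,315), the garlic at (376,297) and jars behind it. The top view shows the tube at (312,216) and the dial at (348,186), bar pointer towards the upper right. Next is a closer look from the wrist.

```bash
cat > h.py <<'E'
from workcell import *
import cv2,numpy as np
def proj(p,X): return cv2.projectPoints(np.array(X,float).reshape(-1,3),p["rvec"],p["tvec"],p["K"],None)[0].reshape(-1,2)
def onplane(p,uv,z):
    R=cv2.Rodrigues(p["rvec"])[0]; c=-R.T@np.array(p["tvec"]).ravel()
    d=R.T@np.linalg.inv(p["K"])@np.array([uv[0],uv[1],1.0]); return c+d*(z-c[2])/d[2]
E
python3 - <<'E'
from h import *
r=get_eef_rot()
servo_line([0.25,-0.58,0.42],vel=0.3)
print(get_qpos())
for yaw in [-1.57,0,1.57]:
    print(yaw, ik([0.44,-0.10,0.42],[np.pi,0,yaw]))
movep([0.44,-0.10,0.42],[np.pi,0,-1.57])
p=read_camera("wrist"); cv2.imwrite("pics/w1.png",p["image"][:,:,::-1])
R=cv2.Rodrigues(p["rvec"])[0]; print("cam at",(-R.T@p["tvec"]).round(3))
print(proj(p,[[.52,-.1,.16],[.57,-.1,.16],[.52,-.05,.16]]).round())
for q in ["tube_grip","dial_grip","dial_knob","processor","spice_tall"]:
    print(q,[(d["location"],round(d["conf"],2)) for d in spot_point(q,p)[:2]])
print(get_time_s(),get_qpos())
E
```

```text
[ 1.09222598  0.46648809  0.04849512  1.21406471 -0.02165165  1.46401254
 -0.08839713]
-1.57 [ 0.37489231  0.15033928 -0.25408484  1.67029968  0.03881475  1.32588882
 -1.45586208]
0 [ 0.54083257  0.16198071 -0.45500412  1.66639671  0.07304342  1.33006899
  0.07356544]
1.57 [ 0.71670654  0.18288908 -0.6758562   1.66249927  0.117213    1.33733965
  1.59180872]
cam at [ 0.516 -0.102  0.6  ]
[[277. 120.]
 [277.  83.]
 [242. 120.]]
tube_grip [([0.4885, -0.0592, 0.1867], 0.6)]
dial_grip [([0.5244, -0.1867, 0.183], 0.94)]
dial_knob [([0.5255, -0.1838, 0.1604], 0.55), ([0.4977, -0.3702, -0.0013], 0.43)]
processor [([0.5189, -0.1082, 0.0], 0.87)]
spice_tall [([0.6686, -0.2031, 0.0024], 0.77)]
4.15 [ 0.37548839  0.15062148 -0.25383212  1.67011235  0.03884804  1.32587864
 -1.45580712]
```

View pics/w1.png

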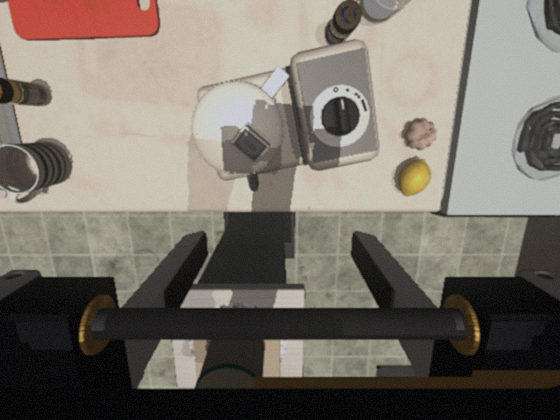

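The wrist view shows the lid disc at about (238,125), the tube at (250,143), the dial at (341,116) and the housing top spanning (292–378, 40–168), yawed a few degrees CCW. I'll enlarge it to measure the yaw and the lid angle.

Run:
```python
import cv2
im=cv2.imread("pics/w1.png")[35:185,190:390]
cv2.imwrite("pics/w1c.png",cv2.resize(im,None,fx=4,fy=4,interpolation=cv2.INTER_CUBIC))
```

```text
(no output)
```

View pics/w1c.png

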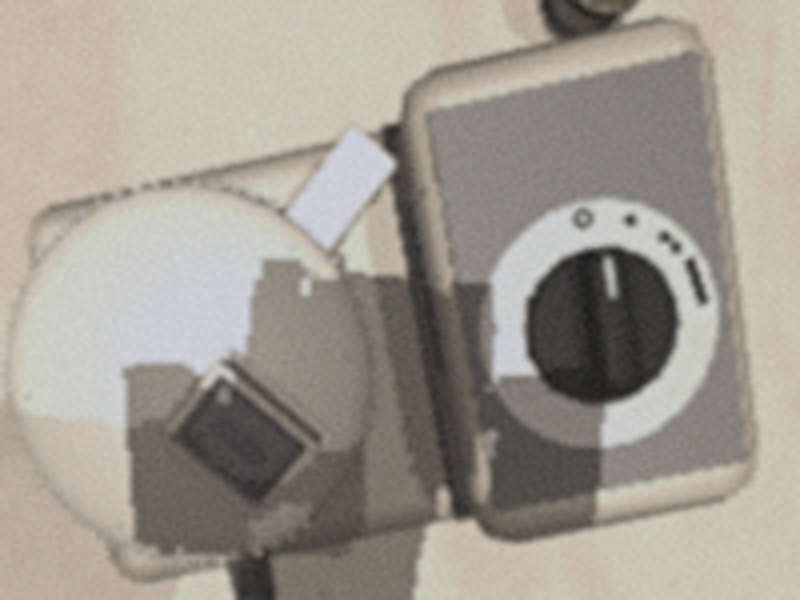

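Run:
```python
from h import *
p=read_camera("wrist")
f=lambda u,v,z: onplane(p,(190+u/4-.375,35+v/4-.375),z)[:2]
an=lambda a,b: np.degrees(np.arctan2(*(b-a)[::-1]))
tl,bl,tr,br=[f(*c,.158) for c in [(425,110),(490,510),(700,52),(745,465)]]
print("yaw right",an(br,tr),"left",an(bl,tl),"top",an(tr,tl)-90,"bot",an(br,bl)-90, "size",np.linalg.norm(tl-tr),np.linalg.norm(tr-br))
print("outer L/R edges", an(f(475,520,.155),f(408,110,.155)), an(f(752,460,.155),f(715,60,.155)))
c=[f(*c,.196) for c in [(172,430),(225,370),(320,440),(262,500)]]
print("tube",np.mean(c,0),"long",an(c[3],c[0]),an(c[2],c[1]),"short",an(c[0],c[1])+90-180,an(c[3],c[2]), [np.linalg.norm(c[i]-c[i-1]) for i in range(4)])
print("lidc",f(190,368,.135), "dial",f(602,325,.168), "bar", an(f(612,298,.19),f(604,255,.19)))
print("tongue", f(340,190,.135), an(f(190,368,.135),f(355,175,.135)))
```

```text
yaw right 11.032062875846506 left 10.811360984574522 top 10.919196482992561 bot 9.972584401556418 size 0.09484363796057271 0.14127470271696624
outer L/R edges 10.65812252836588 10.202357041848039
tube [ 0.48945239 -0.06379111] long 51.70091008076618 53.84566466066884 short -133.33723687982138 -44.820855510733296 [np.float64(0.037841954960310155), np.float64(0.026796828283600124), np.float64(0.03873312242207416), np.float64(0.028326161726646953)]
lidc [ 0.5107693  -0.03783478] dial [ 0.52557172 -0.18754612] bar 14.05335534694851
tongue [ 0.57399621 -0.09534992] -42.68589664420639
```

Yaw is about 10.7° from several edges, and the bowl axis is about (0.509,-0.037). The tube is at about 52° world, so the lid reads roughly 0.07 rad. I'll grip the tube on its tangential sides and turn it about the bowl axis.

```bash
cat >> h.py <<'E'
YAW=np.radians(10.7); C=np.array([0.509,-0.037]); D=np.array([0.5248,-0.186])
E
python3 - <<'E'
from h import *
a=np.radians(52.3); t=C-0.030*np.array([np.cos(a),np.sin(a)]); print(t)
yaw=a-np.pi/2
grip(0.07)
movep([*t,0.26],[np.pi,0,yaw])
hit=servo_line([*t,0.166],vel=0.1,threshold=12)
print(hit,get_position(),get_force())
p=read_camera("wrist"); cv2.imwrite("pics/w2.png",p["image"][:,:,::-1])
if not hit:
    grip(0.02); print(get_grip_width(),get_force(),get_wrist_torque(),get_time_s())
E
```

```text
[ 0.49065419 -0.06073671]
False [ 0.49123772 -0.06076822  0.16659511] [-0.08844613 -0.5629614  -0.28324554]
0.03428976169314962 [-5.50558724  2.54262833  4.66475874] [ 0.69264247  1.12746775 -0.04355044] 7.2917
```

The width of 34.3 mm matches the tube, so the grip is good. Now the turn.

Run:
```python
from h import *
a0=np.radians(52.3); z=get_position()[2]
for a in np.arange(a0,YAW-0.08,-0.08)[1:]:
    servo_line([*(C-0.030*np.array([np.cos(a),np.sin(a)])),0.166],rot=[np.pi,0,a-np.pi/2],vel=0.015)
    f,m=get_force(),get_wrist_torque()
    print(round(a0-a,2),get_eef_rot()[2].round(3),np.array(f).round(1),np.array(m).round(2),np.round(get_grip_width(),4))
    if np.linalg.norm(f)>45: break
print(get_time_s())
p=read_camera("wrist"); cv2.imwrite("pics/w3.png",p["image"][:,:,::-1])
p=read_camera("scene")
for q in ["tube_grip"]: print(q,[(d["location"],round(d["conf"],2)) for d in spot_point(q,p)[:2]])
```

```text
0.08 -0.736 [-5.5  2.4  5.1] [ 0.66  1.29 -0.04] 0.0337
0.16 -0.816 [-5.1  1.8  5.8] [ 0.61  1.36 -0.02] 0.0337
0.24 -0.895 [-5.5  1.7  5.7] [ 0.62  1.35 -0.1 ] 0.0336
0.32 -0.975 [-5.8  2.9  5.4] [ 0.64  1.35 -0.04] 0.0339
0.4 -1.055 [-4.6  1.4  4.8] [ 0.66  1.37 -0.04] 0.0339
0.48 -1.134 [-5.9  1.5  5.5] [ 0.49  1.36 -0.11] 0.0337
0.56 -1.214 [-5.2  1.4  5.7] [ 0.55  1.4  -0.06] 0.0336
0.64 -1.294 [-5.3  1.5  5. ] [ 0.53  1.34 -0.22] 0.0341
0.72 -1.373 [-4.9 -2.8  3.5] [0.03 1.22 0.49] 0.034
0.8 -1.453 [-1.6 -6.3 -0.1] [-1.14  0.23  0.63] 0.0343
10.375
tube_grip [([0.481, -0.0432, 0.1857], 0.91), ([0.4084, -0.3702, 0.0036], 0.62)]
```

View pics/w3.png

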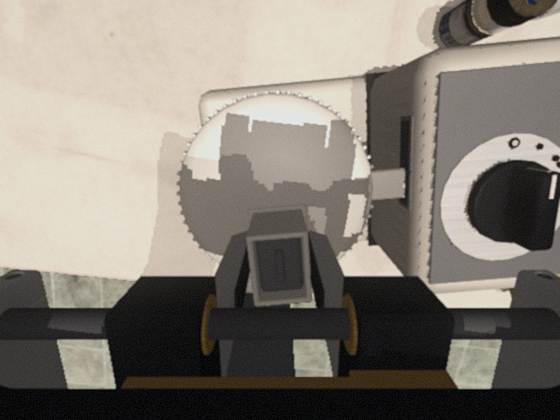

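The tongue (370–405,184) now reaches the housing slot (405,117–205), and the moment has reversed. I'll press a bit further to confirm the stop.

Run:
```python
from h import *
a0=np.radians(52.3)
for d in [0.85,0.90,0.95]:
    a=a0-d
    servo_line([*(C-0.030*np.array([np.cos(a),np.sin(a)])),0.166],rot=[np.pi,0,a-np.pi/2],vel=0.01)
    f,m=np.array(get_force()),np.array(get_wrist_torque())
    print(d,get_position().round(4),get_eef_rot()[2].round(3),f.round(1),m.round(2))
    if np.linalg.norm(f)>30 or abs(m[2])>1.5: break
dwell(0.3)
p=read_camera("top")
print([(d["location"],round(d["conf"],2)) for d in spot_point("tube_grip",p)[:2]])
# relax, release, rise
a=a0-0.72
servo_line([*(C-0.030*np.array([np.cos(a),np.sin(a)])),0.166],rot=[np.pi,0,a-np.pi/2],vel=0.02)
print(get_force(),get_wrist_torque())
```

```text
0.85 [ 0.4814 -0.0431  0.166 ] -1.503 [  0.3 -10.   -2.3] [-1.81 -0.18  0.88]
0.9 [ 0.4822 -0.0429  0.166 ] -1.554 [  3.  -12.7  -4.9] [-2.44 -0.6   0.96]
0.95 [ 0.4831 -0.0427  0.166 ] -1.603 [  3.3 -15.8  -7.7] [-3.03 -0.98  1.23]
[([0.477, -0.0447, 0.1853], 0.65)]
[-1.2343618  -4.08048634 -0.98902132] [-1.188294    0.55384671  0.09007926]
```

Force and moment rise steadily with no further motion, which is a firm stop. The tube sits at the predicted locked position. Release and move over the dial.

Run:
```python
from h import *
grip(0.07)
x=get_position(); servo_line([x[0],x[1],0.30],vel=0.2)
y0=YAW+np.pi/2
print([ik([*D,0.172],[np.pi,0,y0-d]) for d in (0,1.45)])
movep([D[0]-0.075,D[1]+0.07,0.36],[np.pi,0,-np.pi/2])
p=read_camera("wrist"); im=p["image"][:,:,::-1]
R=cv2.Rodrigues(p["rvec"])[0]; print("cam",(-R.T@p["tvec"]).round(3),proj(p,[[*D,.19],[*C,.14],[*(C-.03*np.array([np.cos(YAW),np.sin(YAW)])),.196]]).round())
cv2.imwrite("pics/w4.png",im)
for q in ["dial_grip","dial_knob","tube_grip"]: print(q,[(d["location"],round(d["conf"],2)) for d in spot_point(q,p)[:2]])
print(get_time_s())
```

```text
[array([ 0.78412163,  0.64360614, -0.78233221,  1.80391272,  0.55651892,
        0.92866465,  1.51330348]), array([ 0.57609869,  0.5656391 , -0.43479874,  1.80974559,  0.30982121,
        0.83376307,  0.29803786])]
cam [ 0.525 -0.117  0.539] [[339. 123.]
 [218. 136.]
 [215. 164.]]
dial_grip []
dial_knob []
tube_grip [([0.4779, -0.0447, 0.1853], 0.95), ([0.5189, -0.1036, 0.0003], 0.64)]
14.5417
```

View pics/w4.png

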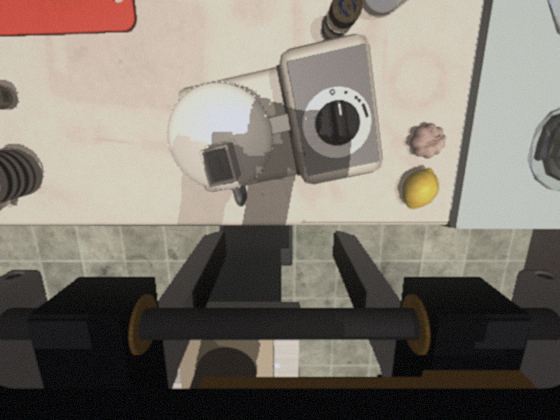

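The lid now looks locked, with the tube facing front at (220,167) and the tongue at the slot (280,122). The dial pointer is still at off (338,105). I'll measure the tube angle on an enlargement before going on, in case backing off dragged the lid.

Run:
```python
import cv2
im=cv2.imread("pics/w4.png")[80:200,185:345]
cv2.imwrite("pics/w4c.png",cv2.resize(im,None,fx=5,fy=5,interpolation=cv2.INTER_CUBIC))
```

```text
(no output)
```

View pics/w4c.png

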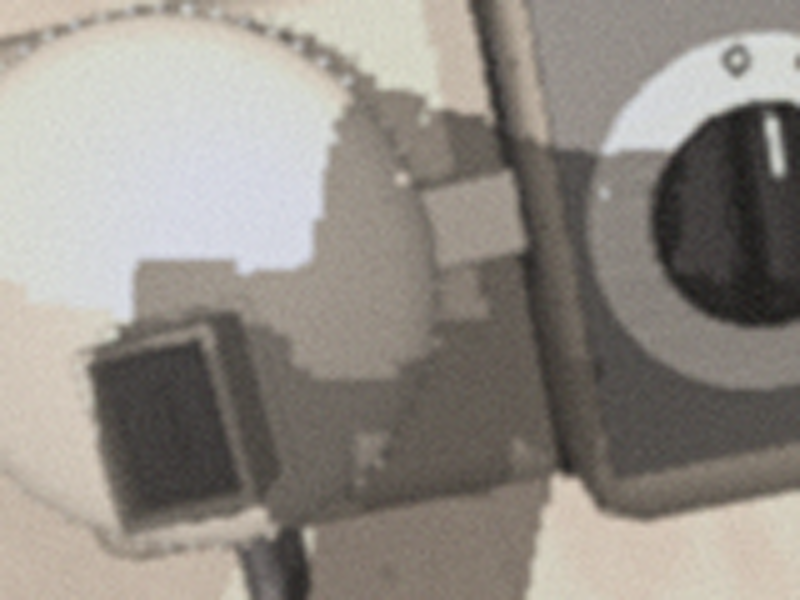

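Tongue edges at about 11.3° and tube sides at about 11–13°, against the housing's 10.5°, put the lid at about 0.78 or more, so it is locked. The dial is at off and where predicted. Gripping it next.

Run:
```python
from h import *
y0=YAW+np.pi/2
grip(0.05)
movep([*D,0.26],[np.pi,0,y0])
print(get_position(),get_force())
hit=servo_line([*D,0.172],vel=0.06,threshold=10)
print(hit,get_position(),get_force())
if not hit:
    grip(0.005); print(get_grip_width(),get_force(),get_wrist_torque(),get_time_s())
```

```text
[ 0.52480349 -0.18590379  0.26005408] [-0.65039907  0.4306553  -0.62862602]
False [ 0.52502404 -0.18603315  0.17233649] [ 0.10132243 -0.26082817  0.19912391]
0.014007427744912272 [ 1.78405883 -4.55996453 -0.48673737] [-0.76370049 -0.38080656  0.08836657] 19.775
```

Run:
```python
from h import *
y0=YAW+np.pi/2
for d in [0.05,*np.arange(0.15,1.36,0.1),1.40,1.43]:
    movep([*D,0.172],[np.pi,0,y0-d])
    f,m=np.array(get_force()),np.array(get_wrist_torque())
    print(round(d,2),round(y0-get_eef_rot()[2],3),f.round(1),m.round(2),round(get_grip_width(),4),round(get_time_s(),2))
    if np.linalg.norm(f)>40 or get_time_s()>38: break
p=read_camera("wrist"); cv2.imwrite("pics/w5.png",p["image"][:,:,::-1])
p=read_camera("scene"); cv2.imwrite("pics/s5.png",p["image"][:,:,::-1])
p=read_camera("top"); cv2.imwrite("pics/t5.png",p["image"][:,:,::-1])
print(get_qpos())
```

```text
0.05 0.05 [ 1.4 -5.  -0.7] [-1.19 -0.49 -0.01] 0.014 20.02
0.15 0.15 [ 1.5 -4.9 -0.7] [-1.16 -0.49  0.04] 0.0134 20.27
0.25 0.249 [ 1.5 -4.7 -0.8] [-1.28 -0.55 -0.05] 0.0136 20.52
0.35 0.349 [ 1.9 -4.6 -1.3] [-1.42 -0.55 -0.12] 0.0134 20.77
0.45 0.448 [ 1.5 -5.6 -1.2] [-1.28 -0.51  0.06] 0.0137 21.02
0.55 0.548 [ 1.5 -5.  -0.9] [-1.33 -0.54 -0.02] 0.0143 21.27
0.65 0.648 [ 1.5 -4.6 -1.6] [-1.37 -0.48 -0.05] 0.0139 21.52
0.75 0.748 [ 1.5 -5.1 -0.7] [-1.36 -0.48 -0.04] 0.0137 21.77
0.85 0.848 [ 2.2 -5.  -0.6] [-1.53 -0.57 -0.14] 0.0137 22.02
0.95 0.947 [ 1.7 -7.6 -0.8] [-1.39 -0.54  0.34] 0.0137 22.27
1.05 1.047 [ 1.6 -5.5 -0.7] [-1.34 -0.56  0.2 ] 0.0139 22.52
1.15 1.147 [ 2.2 -4.8 -0.5] [-1.37 -0.55  0.26] 0.0137 22.77
1.25 1.247 [ 1.2 -4.7 -0.9] [-1.44 -0.56  0.18] 0.0137 23.02
1.35 1.346 [ 2.  -5.  -0.6] [-1.42 -0.6   0.31] 0.0139 23.27
1.4 1.396 [ 1.  -6.4 -1.8] [-1.4  -0.53  0.47] 0.014 23.52
1.43 1.425 [ 1.4 -6.2 -0.3] [-1.45 -0.53  0.54] 0.0141 23.77
[ 0.67793652  0.59577692 -0.59824761  1.80632793  0.42772708  0.87009689
  0.21126101]
```

View pics/w5.png

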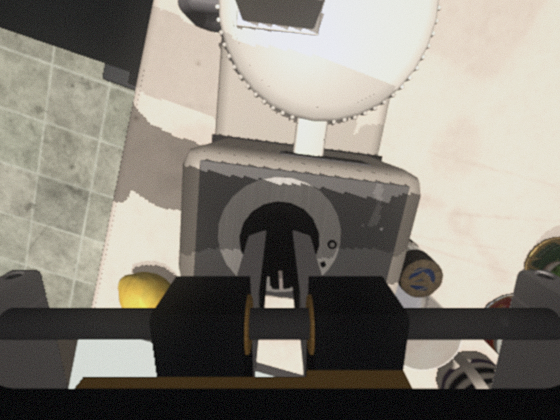

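The dial is held between the fingers with its pointer at (280,280), aligned with the jaws. The moment shows the return spring from about 0.9 and the end stop at about 1.40. The tongue at (312,137) is still in the slot, and the jars and lemon are where they were. I'll hold, check and hand in.

Run:
```python
from h import *
dwell(0.8)
y0=YAW+np.pi/2
print(round(y0-get_eef_rot()[2],3),get_force(),get_wrist_torque(),get_grip_width(),get_time_s())
p=read_camera("scene")
for q in ["tube_grip","lemon_a","garlic_bulb","spice_tall"]: print(q,[(d["location"],round(d["conf"],2)) for d in spot_point(q,p)[:1]])
hand_in()
```

```text
1.425 [ 1.52213925 -5.95826748 -0.06027927] [-1.47226255 -0.51292183  0.56351938] 0.01428441586464817 24.725
tube_grip [([0.4818, -0.0463, 0.1859], 0.88)]
lemon_a [([0.4116, -0.3708, 0.0023], 0.56)]
garlic_bulb [([0.4939, -0.3719, 0.002], 0.59)]
spice_tall [([0.6685, -0.2045, -0.0012], 0.73)]
the job is handed in; nothing more can be done
```

I turned the lid home to its stop with the dial at off, then turned the dial through both clicks to boost. I handed the job in at about 24.7 s with the gripper still holding the dial there. There is no direct reading of either joint, so both angles below are inferred.

- **Lid:** I turned it by its tube until the force rose with no further movement. Afterwards the tongue lay in the slot, and its edges were within about 1° of the housing's. The tube's sides were off by 1–3°, within reading error. I put the lid at about 0.78–0.80 rad.
- **Dial:** The gripper turned 1.425 rad from off. The moment showed the return spring from about 0.9 rad and the end stop near 1.40. After a 0.8 s hold the moment was steady at about 0.56 N m, and the fingers were closed on the 14 mm bar.
- **Bystanders:** The lemon, garlic and spice jar behind the housing were within 4–5 mm of their first readings, about the detector's accuracy. I did not measure the mug, tumbler and other spice jar again at the end; the arm made no contact near them.

No check failed, except that the detector did not find the dial in one wrist picture. I placed it from the calibrated picture instead, and the grip confirmed the position.

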